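Reset and lock the stay of the till flap

TASK

The till hatch's acrylic flap stands wide open: lift its steel stay off the catch pin, draw the flap in by the stay, and drop the stay's innermost hole (the one nearest the flap) over the same pin so that the stay lies flat. Then take the lock pin from its wooden rest and push it fully home through the stay's outermost hole into the hole in the sill beneath it. Let go of everything, and do not ring the bell or disturb the bangles, dish, tweezers or wooden sizer.

Things in the scene. Friction and masses are not known exactly. Their poses are not given: they have to be found in the camera images.
- hatch: Fixed dark-wood till hatch. Origin on the counter under the sill's middle; x points to the customer side (away from the till), y along the sill. Sill 60 x 310 mm, 40 mm high; posts at y = +-142 mm and a rail over x = 0, 184 mm high; coin tray on the +x side. A tongue 50 mm wide, 40 mm high, runs to x = -134 mm along y = 3 mm with the catch pin and the lock hole.
- flap (a joint): Angle, rad, of the upright framed acrylic flap (230 mm wide, 57 to 169 mm above the counter) on its upright hinge at hatch x = 0, y = 120 mm: 0 wide open as at the start, 0.576 when the inner hole is on the catch pin, 0.785 shut. Hinge friction 0.08 N m: it stays where left and follows the stay.
- stay (a joint): Lift of the stay, rad: 0 flat on the tongue (its stop), grows as the knob end rises, at most 0.6; falls back by its weight (about 220 g). The stay is a flat steel bar 208 x 28 x 6 mm with three 14 mm through holes on its midline, 70, 102 and 134 mm from its pivot on the flap, and an upright knob at 180 mm. Flat, its underside is 41 and its top 47 mm above the counter.
- stay_pivot (a point): Stay's pivot under the flap, 120 mm from the flap's hinge, 44 mm above the counter; moves with the flap. Here the stay swings sideways freely and tips up.
- stay_knob (a point): Centre of the top of the stay's round upright knob, 18 mm across and 34 mm tall, 81 mm above the counter when the stay is flat. The handle of the stay.
- inner_hole (a point): Centre, at the stay's upper face, of the hole nearest the flap (14 mm, 110 mm from the knob axis, 70 mm from the pivot).
- outer_hole (a point): Centre, at the stay's upper face, of the hole nearest the knob (14 mm, 46 mm from the knob axis, 134 mm from the pivot). At the start it is over the catch pin.
- catch_pin (a point): Tip of the fixed upright catch pin on the tongue: 10 mm thick, its tip (a cone narrowing to 4 mm over the last 6 mm) 14 mm above the tongue, 54 mm above the counter.
- lock_hole (a point): Centre of the mouth of the 13 mm hole down through the tongue, 40 mm above the counter, 64 mm from the catch pin in the hatch's -x direction. With the inner hole on the catch pin the stay points along the hatch's -x, its outer hole over this one (up to about 4 mm sideways play; the lock pin's cone centres it).
- lock_pin: Loose steel lock pin, about 90 g, upright in its rest. Origin at its lower tip, z up: shank 10 mm thick, 42 mm long, with a cone to 4 mm over the lowest 9 mm; a flange 24 mm across, 4 mm thick; a round head 18 mm across, 34 mm tall; 80 mm in all. Home in the lock, its flange sits on the stay, tip about 5 mm above the counter.
- lock_pin_top (a point): Centre of the top of the lock pin's head, 80 mm above its tip.
- rest: Fixed wooden block 70 x 70 x 45 mm with one 14 mm hole in the middle of its top, where the lock pin stands with its flange on the wood (tip 3 mm above the counter). It is either left or right of the robot, changing places with the bell. Origin under its centre.
- desk_bell: Fixed chrome desk bell, a dome 88 mm across and 60 mm high. Origin under its centre. Bystander.
- bell (a joint): Travel of the bell's push button, m: 0 at rest, 0.004 pressed.
- bangle1: Lowest of three stacked silver-plated bangles, 72 mm across and 8 mm high each. Origin under its centre. Bystander.
- bangle2: Middle bangle of the stack. Bystander.
- bangle3: Top bangle of the stack. Bystander.
- dish: Cobalt ceramic dish, 110 mm across, 35 mm high; origin under its centre. Bystander.
- shell_bangle: White shell bangle 76 mm across, 12 mm high, lying beside the hatch's tongue; origin under its centre. Bystander.
- tweezers: Steel tweezers 130 mm long, 9 mm high, lying beside the hatch's tongue; origin at their middle. Bystander.
- sizer: Turned wooden bangle sizer, a cone 80 mm across the foot and 125 mm high; origin under its centre. Bystander.

How it is judged:
By the outcome, as a careful person would: the job done as asked, in the order asked, and still so for the second after the job is handed in, with the robot touching nothing.
It also fails if it takes over 54 s, if anything falls off the work surface, if the arm or the gripper's body presses on something with over 40 N, if the wrist force passes 120 N, or if a joint passes its speed limit or range.

ROBOT

A 7-joint arm with a two-finger parallel gripper is mounted at the origin on the work surface. World frame = base frame: x ahead of the robot, y to its left, z up, the work surface at z = 0. Lengths are in m, angles in rad, forces in N, time in s.
With the tool pointing down it reaches from about 0.425 to 0.875 m from the base axis. Payload 4.7 kg.
Tool frame: the origin (TCP) lies midway between the tips of the shut fingers; the grasp point (between the pads) lies 19 mm behind it; z points along the fingers, y is the line along which they close (so a half turn about z gives the same grasp; the last joint's range is limited). The gripper opens to 85 mm and grips with 20 to 120 N. Pads are 22 mm wide; open, the fingers measure 114 mm over their backs; the gripper's body (76 mm by 85 mm) begins 54 mm behind the grasp point. The pads swing forward as they close: fully open they stand 13 mm farther back than shut.
Start: joints at [1.348, 0.321, -0.07, 1.45, 0.023, 1.371, -0.057], TCP at [0.152, -0.632, 0.231] pointing down, gripper open.
Joint ranges: [-2.86, 2.86], [-0.3, 2.09], [-1.38, 1.24], [0.06, 2.45], [-1.56, 4.7], [0.09, 2.05], [-2.69, 2.69]. Speed limits (rad/s): [2.57, 2.57, 3.14, 3.14, 3.14, 3.14, 3.14].

INTERFACE

Orientations are given as a unit quaternion [w, x, y, z].
In Python, from plant import manip, optics gives the robot as it stands (manip), with the cameras (optics).
- The arm moves only by the shell command python3 inch.py 'ROWS' [OPENING] [FORCE]. ROWS is one flat JSON list of numbers that holds 1 to 10 rows one after another, with no inner brackets; each row has 6 numbers: dx, dy, dz in m, then a rotation vector rx, ry, rz in rad; each row shifts and turns the commanded pose from where the row before left it, along the tool's axes as they then stand; what a row does not reach is not made up. A row lasts 1/8 s, in which the tool goes at most 0.0625 m and 0.188 rad, less where a joint would pass 70% of its speed; a pose out of reach is approached as far as the arm can. OPENING is the opening from 0.0 (shut) to 1.0 (fully open), set as the command begins (- or left out keeps the last). The fingers move at their own pace and stop on an object; FORCE is the grip in N (left out, the last holds). Time passes only in rows, so rows that do not move let the fingers close. It prints the time, the measured TCP pose, the force, the opening and the grip force at its end. Input that does not fit is refused with a message, and nothing moves.
- manip.read_state(): the state, without advancing time (a new reading comes with each control period).
- optics.get_image(name): name is "side" or "top"; returns (picture, depth): 384x512x3 uint8, red, green, blue; 384x512 float32, m along the optical axis (not along the pixel's ray), 0 where there is no reading.
- optics.camera_info(name): a dict with "fx", "fy", "cx", "cy" (pixels), "k1" (the pictures are not rectified: a ray, as slopes to the right and down, at radius r is drawn at 1 + k1 r^2 times it, then the intrinsics apply), "rvec" (rotation vector, rad) and "tvec" (3), from world to camera coordinates, as OpenCV has them. Camera axes: x right, y down, z forward; pixel columns grow to the right and rows downward; lengths in m; the calibration is good to about 2 mm. A picture is of the moment at which its call begins. camera_info takes no time and is no camera call.
- manip.finish_job(): hands the job in; it is judged then, once.
The state is a dict: "time_s": time; "joint_positions": joint angles; "dq": joint speeds; "joint_efforts": joint torques, N m; "eef_pos": TCP position; "tcp_rot": TCP orientation; "force": force on the tool from outside, world axes, zero at the start; "torque": the same for the moment, N m; "finger_gap": opening from 0.0 (shut) to 1.0 (fully open); "gripper_force": force on a finger pad.
Only numpy, scipy, OpenCV 4.12 (cv2) and the standard library are available. Lean on these libraries where they do the work, as an engineer would, in place of code of your own. Each camera call takes 0.05 s, during which the arm holds its last target. There are 200 camera calls.

## Working session

There is one attempt and no reset: what is moved stays moved. The work goes in short steps, Python scripts to look and compute and a shell command to move; the robot and the scene stay as the last step left them, time stands still between calls to the robot, and variables do not carry over. Pictures are saved under pics/ and viewed, at most 10 in all, crops included, and the job is handed in when it is done.

```bash
ls; mkdir -p pics; cat > h.py <<'E'
import numpy as np, cv2
from plant import manip, optics
def cam(n):
    c=optics.camera_info(n); R=cv2.Rodrigues(np.array(c["rvec"],float))[0]; return c,R,np.array(c["tvec"],float).ravel()
def ray(n,u,v):
    c,R,t=cam(n); x=np.array([(u-c["cx"])/c["fx"],(v-c["cy"])/c["fy"]]); p=x.copy()
    for _ in range(30): p=x/(1+c["k1"]*(p@p))
    return -R.T@t, R.T@np.array([p[0],p[1],1.])
def atz(n,u,v,z):
    o,d=ray(n,u,v); return o+d*(z-o[2])/d[2]
def atd(n,u,v,D):
    o,d=ray(n,u,v); return o+d*D
def tri(a,b):
    o1,d1=ray(*a);o2,d2=ray(*b); s=np.linalg.lstsq(np.c_[d1,-d2],o2-o1,rcond=None)[0]
    p,q=o1+s[0]*d1,o2+s[1]*d2; return (p+q)/2,np.linalg.norm(p-q)
def proj(n,P):
    c,R,t=cam(n); q=R@np.array(P)+t; p=q[:2]/q[2]; p=p*(1+c["k1"]*(p@p)); return p*[c["fx"],c["fy"]]+[c["cx"],c["cy"]]
def shot(n,f,box=None,s=1):
    im,d=optics.get_image(n); np.save(f"pics/{f}_d.npy",d); cv2.imwrite(f"pics/{f}_raw.png",im[:,:,::-1])
    if box: im=im[box[1]:box[3],box[0]:box[2]]
    cv2.imwrite(f"pics/{f}.png",cv2.resize(im[:,:,::-1],None,fx=s,fy=s,interpolation=cv2.INTER_CUBIC)); return d
E
python3 - <<'E'
from h import *
for n in("side","top"):
    shot(n,n+"0",None,1.5); c,R,t=cam(n); print(n,c,-R.T@t)
print(manip.read_state())
E
```

```text
inch.py
pics
plant.py
side {'fx': 395.1954402360941, 'fy': 395.1954402360941, 'cx': 253.03216693808176, 'cy': 192.1486147736745, 'k1': 0.014527381033371355, 'rvec': array([ 2.22316948, -0.26997215,  0.15908283]), 'tvec': array([-0.54569628,  0.15701339,  0.91158579])} [ 0.36059025 -0.73386593  0.69630578]
top {'fx': 375.42307669477407, 'fy': 375.42307669477407, 'cx': 257.76502396196463, 'cy': 189.1040257376371, 'k1': 0.009814921351550883, 'rvec': array([ 2.1520185 , -2.13651979,  0.1246146 ]), 'tvec': array([0.04651449, 0.57634351, 1.09672461])} [0.42503054 0.03049778 1.16428486]
{'time_s': 0.1, 'joint_positions': array([ 1.3480781 ,  0.32174709, -0.07009379,  1.45155832,  0.02257293,
        1.37080582, -0.05692136]), 'dq': array([ 0.00031393, -0.00183755,  0.00236383, -0.00267031,  0.00134745,
       -0.00083842, -0.00027694]), 'joint_efforts': array([-1.89491202e-04, -4.94876039e+01, -3.84077160e-01, -3.15212131e+01,
        1.29467872e-02,  7.34114408e-03, -4.35629295e-05]), 'eef_pos': array([ 0.15235105, -0.63139285,  0.23033143]), 'tcp_rot': array([-8.55463529e-04,  9.92996876e-01,  1.18137440e-01, -1.34336059e-04]), 'force': array([-0.56622235, -0.89209288, -0.05788929]), 'torque': array([-0.04849464, -0.01193711,  0.02900438]), 'gripper_force': 0.0, 'finger_gap': 0.9991039779543105}
```

View pics/side0.png

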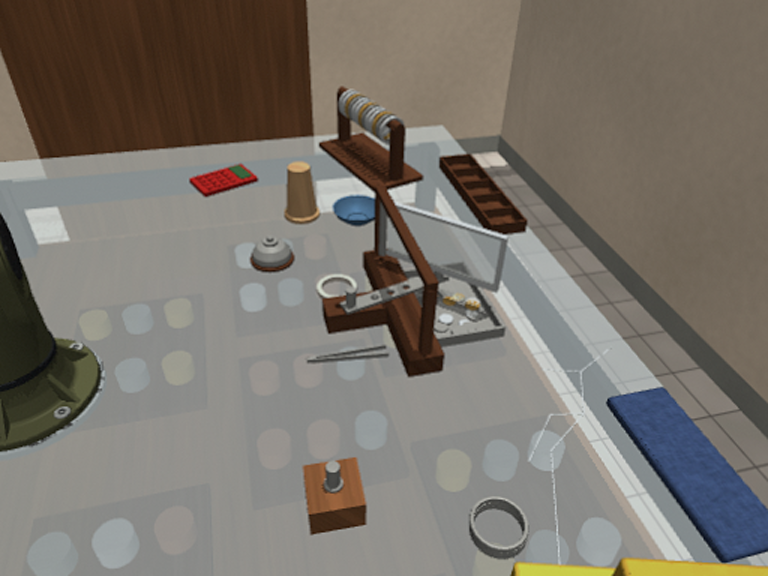

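View pics/top0.png

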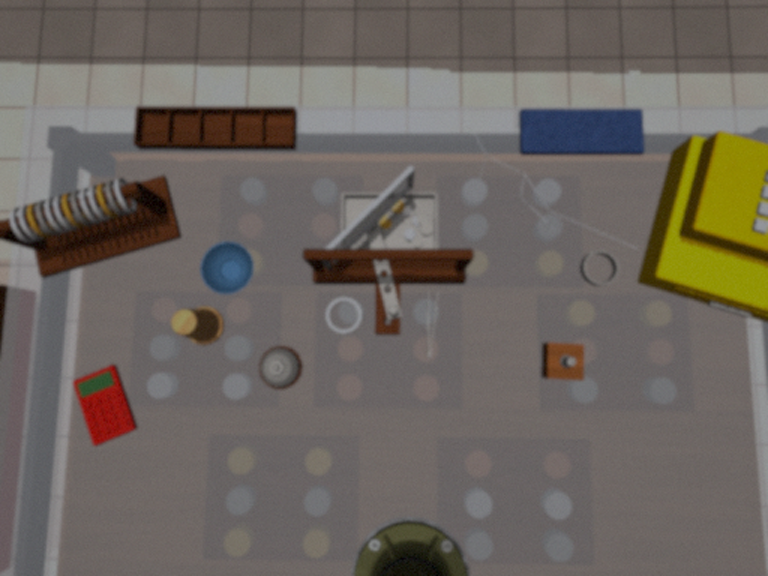

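Side: stay knob at (350,290)/1.5, lock pin top at (333,465)/1.5, rest in the near right. Top: stay from (380,262) to knob (393,318)/1.5, rest at (565,361)/1.5, bell on the left. I'll enlarge these.

```bash
python3 - <<'E'
from h import *
s=cv2.imread("pics/side0_raw.png");t=cv2.imread("pics/top0_raw.png")
def cr(im,x,y,w=80,h=60,k=5): return cv2.resize(im[y:y+h,x:x+w],None,fx=k,fy=k,interpolation=cv2.INTER_CUBIC)
cv2.imwrite("pics/c0.png",np.vstack([np.hstack([cr(s,215,165),cr(t,225,165)]),np.hstack([cr(s,185,295),cr(t,340,215)])]))
E
```

```text
(no output)
```

View pics/c0.png

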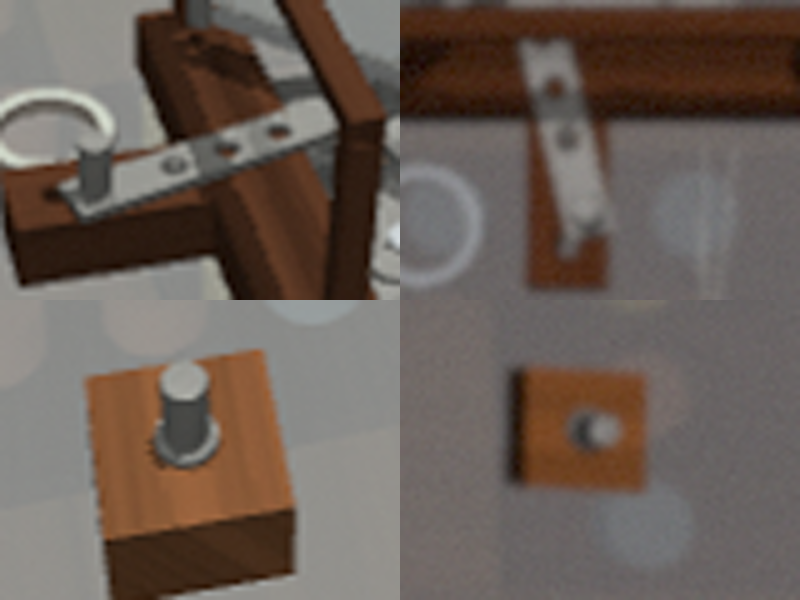

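```bash
python3 - <<'E'
from h import *
np.set_printoptions(precision=4,suppress=True)
S=lambda x,y:("side",(x+.5)/5-.5+215,(y+.5)/5-.5+165)
T=lambda x,y:("top",(x-400+.5)/5-.5+225,(y+.5)/5-.5+165)
print("knob tri",tri(S(95,143),T(588,215)),"side z.081",atz(*S(95,143),.081),"top",atz(*T(588,215),.081))
for n,a,b in(("mid",S(227,150),T(567,137)),("inner",S(278,131),T(555,88))):
    print(n,tri(a,b),atz(*a,.047),atz(*b,.047))
print("outer side",atz(*S(175,163),.05))
lp=("side",(185.5)/5-.5+185,(80.5)/5-.5+295),("top",205.5/5-.5+340,132.5/5-.5+215)
print("pin",tri(*lp),atz(*lp[0],.083),atz(*lp[1],.083))
for u,v in((528,288),(607,288),(528,120),(607,130)): print("tongue top",atz(*T(u,v),.04))
for u,v in((5,178),(22,283)): print("tongue side corner",atz(*S(u,v),.04),atz(*S(u,v),0))
# rest top corners side
for u,v in((87,80),(262,50),(295,208),(105,242)): print("rest",atz("side",u/5-.4+185,v/5-.4+295,.045))
for u,v in((525,368),(647,375),(647,492),(520,487)): print("restT",atz("top",(u-400)/5-.4+340,(v-300)/5-.4+215,.045))
for u,v in((304,258),(472,258),(314,283),(466,283)):print("sill",atz("top",u/1.5,v/1.5,.184 if v==258 else .04))
ds=np.load("pics/side0_d.npy");dt=np.load("pics/top0_d.npy")
for c in(S(95,143),S(200,160),("side",222,311)):print(c,atd(*c,ds[round(c[2]),round(c[1])]))
for c in(T(588,215),T(577,180),("top",381,241)):print(c,atd(*c,dt[round(c[2]),round(c[1])]))
E
```

```text
knob tri (array([0.5186, 0.0364, 0.077 ]), np.float64(0.0037036458145086396)) side z.081 [0.5195 0.0314 0.081 ] top [0.5165 0.0366 0.081 ]
mid (array([0.5792, 0.0471, 0.0518]), np.float64(0.027649398782642488)) [0.595  0.0522 0.047 ] [0.5661 0.0498 0.047 ]
inner (array([0.6088, 0.0542, 0.0536]), np.float64(0.028230245824692513)) [0.626  0.0619 0.047 ] [0.5958 0.0572 0.047 ]
outer side [0.5646 0.0441 0.05  ]
pin (array([ 0.4246, -0.3007,  0.0797]), np.float64(0.0015943077818493284)) [ 0.425 -0.303  0.083] [ 0.4238 -0.2996  0.083 ]
tongue top [0.476  0.0724 0.04  ]
tongue top [0.4763 0.0252 0.04  ]
tongue top [0.5772 0.0735 0.04  ]
tongue top [0.5714 0.0258 0.04  ]
tongue side corner [0.4779 0.064  0.04  ] [0.4851 0.1126 0.    ]
tongue side corner [ 0.4717 -0.0183  0.04  ] [0.4784 0.0253 0.    ]
rest [ 0.3924 -0.2675  0.045 ]
rest [ 0.4608 -0.2699  0.045 ]
rest [ 0.4577 -0.3394  0.045 ]
rest [ 0.3885 -0.3363  0.045 ]
restT [ 0.4607 -0.2657  0.045 ]
restT [ 0.4572 -0.3369  0.045 ]
restT [ 0.3893 -0.3343  0.045 ]
restT [ 0.3914 -0.2607  0.045 ]
sill [0.6015 0.1949 0.184 ]
sill [ 0.6031 -0.102   0.184 ]
sill [0.5763 0.1974 0.04  ]
sill [ 0.5781 -0.1088  0.04  ]
('side', 233.6, 193.2) [0.5201 0.0345 0.0785]
('side', 254.6, 196.6) [0.5794 0.049  0.0455]
('side', 222, 311) [ 0.4258 -0.3023  0.0805]
('top', 262.2, 207.6) [0.5164 0.0366 0.0814]
('top', 260.0, 200.6) [0.5404 0.0436 0.0458]
('top', 381, 241) [ 0.4238 -0.3004  0.0841]
```

```bash
python3 inch.py '[0.05, -0.035, 0, 0, 0, 0, 0.05, -0.035, 0, 0, 0, 0, 0.05, -0.035, 0, 0, 0, 0, 0.05, -0.035, 0, 0, 0, 0, 0.05, -0.035, 0, 0, 0, 0, 0.05, -0.035, 0, 0, 0, 0, 0.0304, -0.0504, 0, 0, 0, 0, 0.0304, -0.0504, 0, 0, 0, 0, 0.0304, -0.0504, 0, 0, 0, 0, 0.0304, -0.0504, 0, 0, 0, 0]' 0.7 60; python3 inch.py '[0.0304, -0.0504, 0.02, 0, 0, 0, 0.0304, -0.0504, 0.03, 0, 0, 0, 0.0304, -0.0504, 0.03, 0, 0, 0, 0, 0, 0, 0, 0, 0]'
python3 - <<'E'
from h import *
s=manip.read_state();print(s["eef_pos"],s["tcp_rot"],s["joint_positions"])
E
```

```text
time_s: 1.35
eef_pos: [0.4658, -0.131, 0.2311]
tcp_rot: [0.0, 0.993, 0.118, -0.0]
force: [1.2, -1.1, 0.1]
finger_gap: 0.701
gripper_force: 0.0
time_s: 1.85
eef_pos: [0.5154, 0.0351, 0.1522]
tcp_rot: [-0.002, 0.992, 0.123, -0.002]
force: [0.7, -0.5, -0.5]
finger_gap: 0.7
gripper_force: 0.0
[0.5153705  0.03510891 0.15217861] [-0.00188948  0.99244986  0.12262048 -0.00198146] [ 0.55033267  0.15092865 -0.71600745  1.8565565   0.10284295  1.17651749
 -1.52495008]
```

```bash
python3 inch.py '[0.003, 0, 0.04, 0, 0, 0, 0, 0, 0.03, 0, 0, 0, 0, 0, 0.02, 0, 0, 0, 0, 0, 0.009, 0, 0, 0, 0, 0, 0, 0, 0, 0]'; python3 - <<'E'
from h import *
s=cv2.imread;shot("side","a1");shot("top","a2")
def cr(im,x,y,w=100,h=75,k=4): return cv2.resize(im[y:y+h,x:x+w],None,fx=k,fy=k,interpolation=cv2.INTER_CUBIC)
cv2.imwrite("pics/c1.png",np.hstack([cr(s("pics/a1_raw.png"),205,150),cr(s("pics/a2_raw.png"),210,160)]))
E
```

```text
time_s: 2.48
eef_pos: [0.5197, 0.0296, 0.0554]
tcp_rot: [0.0, 0.993, 0.118, -0.0]
force: [-0.6, 0.2, -1.1]
finger_gap: 0.703
gripper_force: 0.0
```

View pics/c1.png

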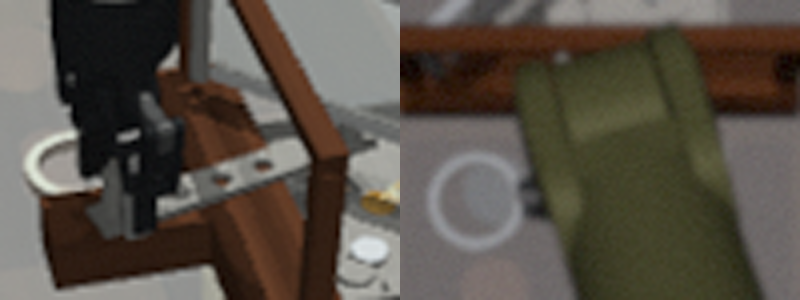

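The side view shows the fingers straddling the knob (near finger at crop (160,150), far one at (95,140)). TCP y is about 6 mm low, so I'll correct that and then close.

```bash
python3 inch.py '[0, -0.006, 0.002, 0, 0, 0, 0, 0, 0, 0, 0, 0]'; python3 inch.py '[0, 0, 0, 0, 0, 0, 0, 0, 0, 0, 0, 0, 0, 0, 0, 0, 0, 0, 0, 0, 0, 0, 0, 0, 0, 0, 0, 0, 0, 0]' 0 60
```

```text
time_s: 2.82
eef_pos: [0.5186, 0.0368, 0.0539]
tcp_rot: [0.0, 0.993, 0.119, 0.0]
force: [0.2, 0.3, -0.4]
finger_gap: 0.7
gripper_force: 0.0
time_s: 3.45
eef_pos: [0.5185, 0.0359, 0.0535]
tcp_rot: [0.0, 0.993, 0.118, -0.0]
force: [0.2, -0.9, 1.4]
finger_gap: 0.185
gripper_force: 58.5
```

```bash
cat > plan.py <<'E'
import numpy as np
from scipy.spatial.transform import Rotation as R
def pose(a,psi,th):
    P=np.array([.12*np.sin(a),.12-.12*np.cos(a),.044]); yaw=R.from_euler('z',psi); Rs=yaw*R.from_euler('y',th)
    return P+Rs.apply([-.18,0,.0095]), Rs*R.from_euler('x',np.pi)
def rows(l):
    for p,q in zip(l[:-1],l[1:]):
        (x,A),(y,B)=pose(*p),pose(*q); print(' '.join('%.4f'%v for v in np.r_[A.inv().apply(y-x),(A.inv()*B).as_rotvec()]))
E
python3 - <<'E'
from plan import *
A=[.785-.576*i/8 for i in range(9)]
psi0=.24
ps=[.24*(1-i/8) for i in range(9)]
th=[.135,.16,.185,.21,.235,.26,.27,.27,.27]
rows([(.785,.24,x) for x in(0,.045,.09,.135)]); print(); rows(list(zip(A,ps,th)))
E
```

```text
0.0006 -0.0000 -0.0081 -0.0000 -0.0450 -0.0000
0.0006 0.0000 -0.0081 0.0000 -0.0450 -0.0000
0.0006 0.0000 -0.0081 -0.0000 -0.0450 0.0000

-0.0071 -0.0011 -0.0035 0.0044 -0.0250 0.0297
-0.0072 -0.0014 -0.0033 0.0051 -0.0250 0.0296
-0.0074 -0.0017 -0.0031 0.0059 -0.0250 0.0294
-0.0075 -0.0020 -0.0028 0.0066 -0.0250 0.0293
-0.0075 -0.0023 -0.0026 0.0073 -0.0250 0.0291
-0.0078 -0.0026 0.0003 0.0079 -0.0100 0.0290
-0.0080 -0.0029 0.0022 0.0080 -0.0000 0.0289
-0.0081 -0.0033 0.0022 0.0080 0.0000 0.0289
```

```bash
python3 inch.py '[0.0006, 0, -0.0081, 0, -0.045, 0, 0.0006, 0, -0.0081, 0, -0.045, 0, 0.0006, 0, -0.0081, 0, -0.045, 0, 0, 0, 0, 0, 0, 0]'
```

```text
time_s: 3.95
eef_pos: [0.5222, 0.0372, 0.0776]
tcp_rot: [0.008, 0.991, 0.118, -0.066]
force: [0.9, 0.5, -1.7]
finger_gap: 0.193
gripper_force: 58.6
```

```bash
python3 inch.py '[-0.0071, -0.0011, -0.0035, 0.0044, -0.025, 0.0297, -0.0072, -0.0014, -0.0033, 0.0051, -0.025, 0.0296, -0.0074, -0.0017, -0.0031, 0.0059, -0.025, 0.0294, -0.0075, -0.002, -0.0028, 0.0066, -0.025, 0.0293, -0.0075, -0.0023, -0.0026, 0.0073, -0.025, 0.0291, -0.0078, -0.0026, 0.0003, 0.0079, -0.01, 0.029, -0.008, -0.0029, 0.0022, 0.008, 0, 0.0289, -0.0081, -0.0033, 0.0022, 0.008, 0, 0.0289, 0, 0, 0, 0, 0, 0, 0, 0, 0, 0, 0, 0]'; python3 - <<'E'
from h import *
s=manip.read_state();print(s["eef_pos"],s["tcp_rot"],s["force"],s["joint_positions"])
from scipy.spatial.transform import Rotation as R
q=s["tcp_rot"];M=R.from_quat([*q[1:],q[0]]);print(M.as_matrix());
shot("side","b1");shot("top","b2")
s=cv2.imread
def cr(im,x,y,w=100,h=75,k=4): return cv2.resize(im[y:y+h,x:x+w],None,fx=k,fy=k,interpolation=cv2.INTER_CUBIC)
cv2.imwrite("pics/c2.png",np.hstack([cr(s("pics/b1_raw.png"),205,150),cr(s("pics/b2_raw.png"),210,140)]))
E
```

```text
time_s: 5.2
eef_pos: [0.462, 0.0464, 0.1013]
tcp_rot: [0.0, 0.991, -0.002, -0.135]
force: [-1.3, 0.1, 0.2]
finger_gap: 0.192
gripper_force: 58.6
[0.4620153  0.04643425 0.10129796] [ 8.36467899e-05  9.90856744e-01 -1.63606526e-03 -1.34908223e-01] [-1.32161556  0.1482416   0.18754015] [ 0.44079406  0.31595396 -0.65932015  1.82356308  0.13671484  1.33510786
 -1.84384489]
[[ 9.63594189e-01 -3.21964332e-03 -2.67349720e-01]
 [-3.26478188e-03 -9.99994633e-01  2.75673344e-04]
 [-2.67349172e-01  6.07201288e-04 -9.63599529e-01]]
```

View pics/c2.png

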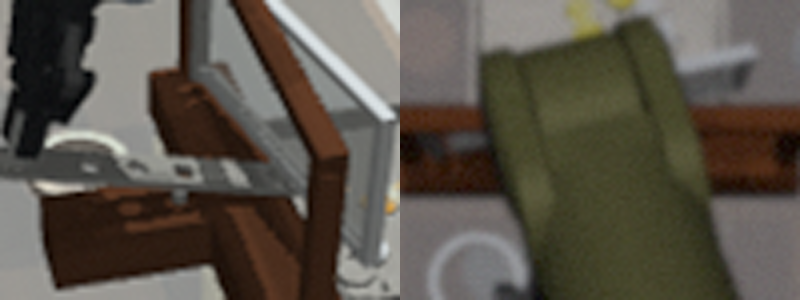

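Side view: the stay is raised above the tongue with the pin beneath it at crop (180,197) and the flap drawn in. Dead reckoning puts the knob on target, so I'll lower it.

```bash
python3 inch.py '[-0.00025, 0, 0.0081, 0, 0.045, 0, -0.00025, 0, 0.0081, 0, 0.045, 0, -0.00025, 0, 0.0081, 0, 0.045, 0, -0.00025, 0, 0.0081, 0, 0.045, 0, 0, 0, 0, 0, 0, 0]'
```

```text
time_s: 5.92
eef_pos: [0.454, 0.0465, 0.0696]
tcp_rot: [0.0, 0.999, -0.002, -0.046]
force: [-1.0, -0.4, -1.0]
finger_gap: 0.188
gripper_force: 58.7
```

```bash
python3 inch.py '[-0.00025, 0, 0.0081, 0, 0.045, 0, -0.00025, 0, 0.0081, 0, 0.045, 0, 0, 0, 0, 0, 0, 0, 0, 0, 0, 0, 0, 0]'
```

```text
time_s: 6.42
eef_pos: [0.4538, 0.0467, 0.0541]
tcp_rot: [-0.0, 1.0, -0.002, -0.0]
force: [-0.2, 0.9, -0.2]
finger_gap: 0.189
gripper_force: 58.8
```

```bash
python3 inch.py '[0, 0, 0, 0, 0, 0, 0, 0, 0, 0, 0, 0, 0, 0, -0.002, 0, 0, 0, 0, 0, -0.03, 0, 0, 0, 0, 0, -0.05, 0, 0, 0, 0, 0, -0.05, 0, 0, 0, 0, 0.055, -0.02, 0, 0, 0, 0, 0.06, 0, 0, 0, 0, 0, 0.06, 0, 0, 0, 0, 0, 0.06, 0, 0, 0, 0]' 0.6; python3 - <<'E'
from h import *
shot("side","d1");shot("top","d2")
s=cv2.imread
def cr(im,x,y,w=100,h=75,k=4): return cv2.resize(im[y:y+h,x:x+w],None,fx=k,fy=k,interpolation=cv2.INTER_CUBIC)
cv2.imwrite("pics/c3.png",np.hstack([cr(s("pics/d1_raw.png"),195,150),cr(s("pics/d2_raw.png"),210,160)]))
E
```

```text
time_s: 7.68
eef_pos: [0.4525, -0.1902, 0.2062]
tcp_rot: [0.0, 1.0, -0.002, 0.0]
force: [1.2, 0.2, 0.1]
finger_gap: 0.594
gripper_force: 0.0
```

View pics/c3.png

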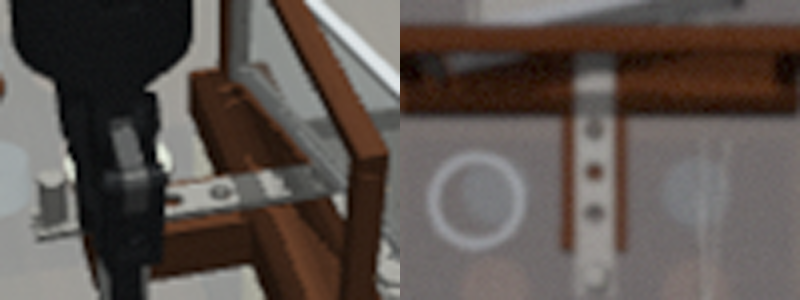

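Top crop: the stay is straight along the tongue, flat, with the inner hole (595,130) on the pin, middle hole at (595,172), outer hole at (595,212) dark over the lock hole, and knob top at (597,275). Next I'll measure the hole and move to the lock pin.

```bash
python3 - <<'E'
from h import *
T=lambda x,y,z:print(atz("top",(x-400+.5)/4-.5+210,(y+.5)/4-.5+160,z))
T(595,130,.052);T(595,212,.047);T(597,272,.081)
print(atz("side",50.5/4-.5+195,177.5/4-.5+150,.081))
E
python3 inch.py '[0, 0.06, 0, 0, 0, 0, -0.0145, 0.05, 0.02, 0, 0, 0, -0.0145, 0, 0.03, 0, 0, 0, 0, 0, 0, 0, 0, 0, 0, 0, 0, 0, 0, 0]'
```

```text
[0.56514477 0.04854635 0.052     ]
[0.50424765 0.04812701 0.047     ]
[0.45875203 0.04580402 0.081     ]
[0.45439971 0.04357156 0.081     ]
time_s: 8.4
eef_pos: [0.4247, -0.2974, 0.1569]
tcp_rot: [0.0, 1.0, -0.001, 0.001]
force: [-0.5, 1.0, -0.4]
finger_gap: 0.604
gripper_force: 0.0
```

```bash
python3 inch.py '[0, 0.003, 0.04, 0, 0, 0, 0, 0, 0.03, 0, 0, 0, 0, 0, 0.025, 0, 0, 0, 0, 0, 0.007, 0, 0, 0, 0, 0, 0, 0, 0, 0, 0, 0, 0, 0, 0, 0]'; python3 - <<'E'
from h import *
shot("side","e1");s=cv2.imread("pics/e1_raw.png")[270:360,165:285]
cv2.imwrite("pics/c4.png",cv2.resize(s,None,fx=4,fy=4,interpolation=cv2.INTER_CUBIC))
E
```

```text
time_s: 9.15
eef_pos: [0.4245, -0.3017, 0.0553]
tcp_rot: [0.001, 1.0, -0.001, 0.001]
force: [0.6, -0.2, 0.6]
finger_gap: 0.601
gripper_force: 0.0
```

View pics/c4.png

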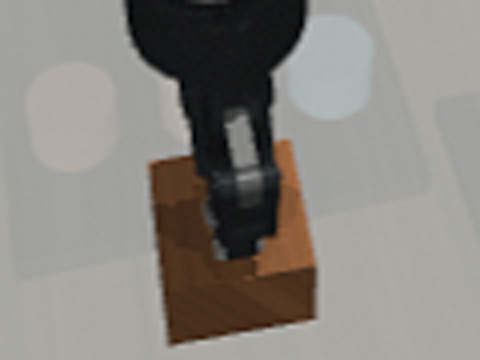

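The gripper is centred over the rest, with the near finger at crop (245,215) in front of the pin. Closing now.

```bash
python3 inch.py '[0, 0, 0, 0, 0, 0, 0, 0, 0, 0, 0, 0, 0, 0, 0, 0, 0, 0, 0, 0, 0, 0, 0, 0, 0, 0, 0, 0, 0, 0]' 0 80; python3 inch.py '[0, 0, -0.02, 0, 0, 0, 0, 0, -0.03, 0, 0, 0, 0, 0, -0.04, 0, 0, 0, 0, 0, -0.03, 0, 0, 0, 0, 0, 0, 0, 0, 0, 0, 0, 0, 0, 0, 0]'; python3 - <<'E'
from h import *
shot("side","f1");shot("top","f2");s=cv2.imread("pics/f1_raw.png")[250:355,165:305]
cv2.imwrite("pics/c5.png",cv2.resize(s,None,fx=5,fy=5,interpolation=cv2.INTER_CUBIC))
E
```

```text
time_s: 9.82
eef_pos: [0.4235, -0.3015, 0.0544]
tcp_rot: [0.0, 1.0, -0.002, 0.0]
force: [-1.3, 1.3, 6.2]
finger_gap: 0.181
gripper_force: 77.9
time_s: 10.58
eef_pos: [0.4225, -0.3008, 0.1724]
tcp_rot: [-0.0, 1.0, -0.002, -0.001]
force: [0.0, 0.4, -1.5]
finger_gap: 0.187
gripper_force: 78.1
```

View pics/c5.png

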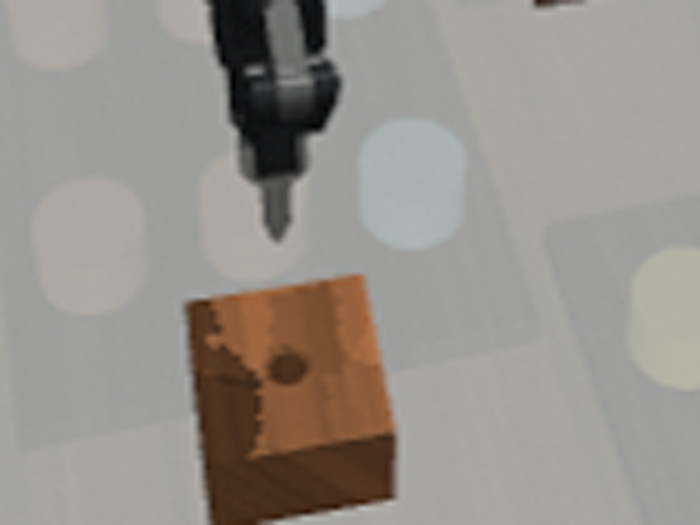

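The pin is held upright with its tip at crop (277,240), and the rest hole is empty at (287,367).

```bash
python3 - <<'E'
from h import *
print(atz("side",277.5/5-.5+165,240.5/5-.5+250,.121)); print(atz("side",287.5/5-.5+165,367.5/5-.5+250,.045))
E
python3 inch.py '[0, -0.05, -0.01, 0, 0, 0, 0.01, -0.05, 0, 0, 0, 0, 0.01, -0.05, 0, 0, 0, 0, 0.01, -0.05, 0, 0, 0, 0, 0.01, -0.05, 0, 0, 0, 0, 0.01, -0.05, 0, 0, 0, 0, 0.01, -0.035, 0, 0, 0, 0, 0.018, -0.013, 0, 0, 0, 0, 0, 0, 0, 0, 0, 0, 0, 0, 0, 0, 0, 0]'
python3 - <<'E'
from h import *
shot("side","g1");s=cv2.imread("pics/g1_raw.png")[130:230,190:310]
cv2.imwrite("pics/c6.png",cv2.resize(s,None,fx=6,fy=6,interpolation=cv2.INTER_CUBIC))
E
```

```text
[ 0.4233167  -0.30278511  0.121     ]
[ 0.42463994 -0.30327157  0.045     ]
time_s: 11.92
eef_pos: [0.5014, 0.0457, 0.1827]
tcp_rot: [0.0, 1.0, -0.002, -0.001]
force: [0.1, -0.2, -1.1]
finger_gap: 0.181
gripper_force: 78.3
```

View pics/c6.png

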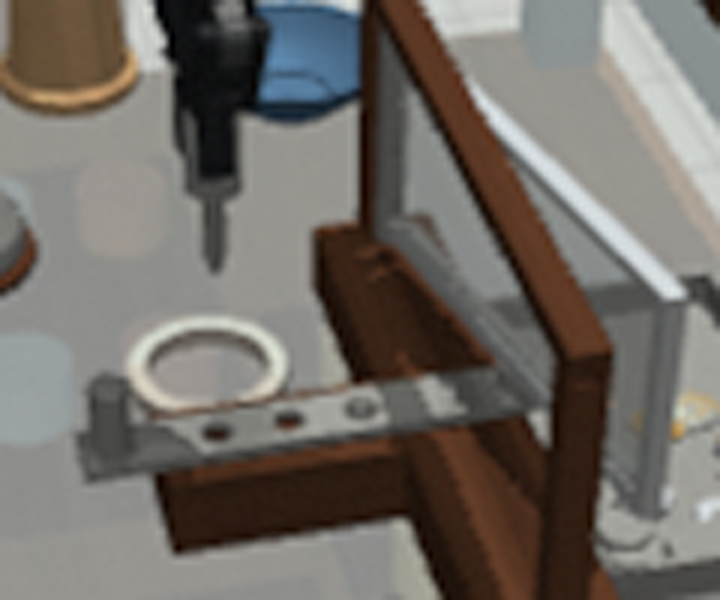

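The pin is over the stay with its tip at crop (216,270), outer hole at (217,430), inner hole on the catch pin at (360,408).

```bash
python3 - <<'E'
from h import *
f=lambda x,y,z:atz("side",(x+.5)/6-.5+190,(y+.5)/6-.5+130,z)
print("tip",f(216,270,.1313),"hole",f(217,430,.047),"knob",f(107,385,.081),"pin tip",f(360,406,.052))
E
```

```text
tip [0.50293162 0.04542898 0.1313    ] hole [0.50140461 0.04536836 0.047     ] knob [0.45518959 0.04390783 0.081     ] pin tip [0.56385052 0.04151947 0.052     ]
```

```bash
python3 inch.py '[-0.001, -0.001, 0.04, 0, 0, 0, 0, 0, 0.03, 0, 0, 0, 0, 0, 0.01, 0, 0, 0, 0, 0, 0, 0, 0, 0, 0, 0, 0.006, 0, 0, 0, 0, 0, 0.004, 0, 0, 0, 0, 0, 0, 0, 0, 0]'
```

```text
time_s: 12.85
eef_pos: [0.5013, 0.0475, 0.0937]
tcp_rot: [0.0, 1.0, -0.002, -0.0]
force: [0.5, 0.4, -0.6]
finger_gap: 0.185
gripper_force: 78.3
```

Tip is 5 mm into the hole with no force. Continuing down.

```bash
python3 inch.py '[0, 0, 0.006, 0, 0, 0, 0, 0, 0.006, 0, 0, 0, 0, 0, 0.006, 0, 0, 0, 0, 0, 0, 0, 0, 0]'; python3 inch.py '[0, 0, 0.006, 0, 0, 0, 0, 0, 0.006, 0, 0, 0, 0, 0, 0.004, 0, 0, 0, 0, 0, 0.003, 0, 0, 0, 0, 0, 0, 0, 0, 0]'
```

```text
time_s: 13.35
eef_pos: [0.5008, 0.0475, 0.0749]
tcp_rot: [0.0, 1.0, -0.002, -0.001]
force: [-0.5, 0.0, -1.7]
finger_gap: 0.182
gripper_force: 78.3
time_s: 13.98
eef_pos: [0.5013, 0.0475, 0.0564]
tcp_rot: [0.0, 1.0, -0.002, -0.0]
force: [0.0, -0.4, -1.1]
finger_gap: 0.187
gripper_force: 78.3
```

```bash
python3 inch.py '[0, 0, 0.002, 0, 0, 0, 0, 0, 0, 0, 0, 0]'
```

```text
time_s: 14.22
eef_pos: [0.5014, 0.0476, 0.0548]
tcp_rot: [0.0, 1.0, -0.002, 0.0]
force: [-0.8, 0.5, 0.7]
finger_gap: 0.186
gripper_force: 78.3
```

```bash
python3 inch.py '[0, 0, 0.0015, 0, 0, 0, 0, 0, 0, 0, 0, 0]'
```

```text
time_s: 14.48
eef_pos: [0.5014, 0.0476, 0.0533]
tcp_rot: [0.0, 1.0, -0.002, 0.0]
force: [-1.2, 0.7, 1.8]
finger_gap: 0.181
gripper_force: 78.4
```

```bash
python3 inch.py '[0, 0, 0.0015, 0, 0, 0, 0, 0, 0, 0, 0, 0]'
```

```text
time_s: 14.72
eef_pos: [0.5015, 0.0476, 0.052]
tcp_rot: [0.0, 1.0, -0.002, 0.0]
force: [-4.2, 0.6, 5.1]
finger_gap: 0.184
gripper_force: 78.4
```

```bash
python3 inch.py '[0, 0, 0, 0, 0, 0, 0, 0, 0, 0, 0, 0, 0, 0, -0.01, 0, 0, 0, 0, 0, -0.03, 0, 0, 0, 0, 0, -0.04, 0, 0, 0, 0, 0, -0.05, 0, 0, 0, 0, 0.05, -0.02, 0, 0, 0, 0, 0.06, 0, 0, 0, 0, 0, 0.06, 0, 0, 0, 0, 0, 0.06, 0, 0, 0, 0]' 0.6;python3 inch.py '[0, 0.06, 0, 0, 0, 0, 0, 0.06, 0, 0, 0, 0, 0, 0, 0, 0, 0, 0]'; python3 - <<'E'
from h import *
ds=shot("side","h1");dt=shot("top","h2")
s=cv2.imread
def cr(im,x,y,w=80,h=75,k=5): return cv2.resize(im[y:y+h,x:x+w],None,fx=k,fy=k,interpolation=cv2.INTER_CUBIC)
cv2.imwrite("pics/c7.png",np.hstack([cr(s("pics/h1_raw.png"),195,150),cr(s("pics/h2_raw.png"),220,165)]))
E
```

```text
time_s: 15.98
eef_pos: [0.5007, -0.1844, 0.2028]
tcp_rot: [0.001, 1.0, -0.002, 0.001]
force: [0.9, 0.9, 0.5]
finger_gap: 0.6
gripper_force: 0.0
time_s: 16.35
eef_pos: [0.4981, -0.3091, 0.2016]
tcp_rot: [0.001, 1.0, -0.006, -0.0]
force: [1.1, -0.0, -0.4]
finger_gap: 0.599
gripper_force: 0.0
```

View pics/c7.png

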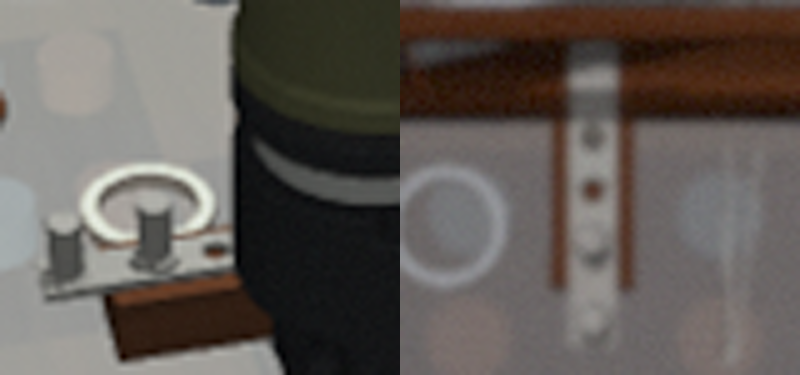

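Side crop: the lock pin stands upright at (153,235) with its flange on the stay. I'll check the height by triangulation and depth.

```bash
python3 - <<'E'
from h import *
a=lambda x,y:("side",(x+.5)/5-.5+195,(y+.5)/5-.5+150)
b=lambda x,y:("top",(x-400+.5)/5-.5+220,(y+.5)/5-.5+165)
ds=np.load("pics/h1_d.npy");dt=np.load("pics/h2_d.npy")
for n,p,q in(("pin",a(155,203),b(594,242)),("knob",a(64,220),b(594,320))):
    m=lambda d,c:np.median(d[round(c[2])-1:round(c[2])+2,round(c[1])-1:round(c[1])+2])
    print(n,tri(p,q),atd(*p,m(ds,p)),atd(*q,m(dt,q)))
# flange front edge vs stay, head length in side px
print("pred home: top",proj("side",[.501,.0475,.085]),"base",proj("side",[.501,.0475,.051]),"seen",a(155,203),a(153,258))
E
```

```text
pin (array([0.50146063, 0.04740887, 0.08147181]), np.float64(0.0014867005205701346)) [0.5022145  0.04741518 0.08144277] [0.50064669 0.04748534 0.08254142]
knob (array([0.45579617, 0.04720043, 0.07886714]), np.float64(0.00044385284480876814)) [0.45560474 0.04746358 0.07867065] [0.45599715 0.04716766 0.07956511]
pred home: top [225.08936807 189.13401555] base [225.39907335 199.56401817] seen ('side', 225.6, 190.2) ('side', 225.2, 201.2)
```

The pin top is about 3 mm above the knob top (4 expected), so the pin is fully seated and the stay lies flat. Handing in.

```bash
python3 -c "
from plant import manip, optics
print(manip.finish_job())"
```

```text
the job is handed in; nothing more can be done
None
```

I handed in the job at about 16 s: the stay lies flat with its innermost hole on the catch pin, the lock pin is fully home through the outermost hole, and the gripper has let go and moved clear; no verdict came back, and I planned moves clear of the bell and bystanders but did not check each one afterwards.

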